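Post the sold jade tablet through the lock box's spring flap

TASK

The sold jade tablet lies on the felt ledge of the grey lock box; post it into the box without picking it up. Press the spring flap down with one finger and hold it open, and while it is held open push the tablet off the ledge and through the opening with the other finger, never lifting, pinching or squeezing the tablet. Then draw the hand away so that the flap springs fully shut with the tablet inside, leaving the torch, loupe, stamp and ink tin where they are.

Things in the scene. Friction and masses are not known exactly. Their poses are not given: they have to be found in the camera images.
- lockbox: grey sheet-steel lock box, fixed, 150 (x) x 268 (y) x 96 mm high. Origin: centre of the underside, z up; +y along its length from felt ledge to flap, +x to the hinge side, -x to the front with the round lock. Flat top at z 96: ledge at y -134 to -30, opening at y -30 to 108, x -42 to 42. A straight guide rail, 6.5 mm high, on each side at |x| 42 to 49. Hollow, 89 mm deep below the top
- entry (a point): middle of the edge where the ledge ends and the opening begins (box frame x 0, y -30, z 96 mm), level with the top; its axes are those of the box: x to the hinge side, y into the opening, z up
- flap (a joint): flap angle, rad: 0 shut, level with the top; grows as it is pressed down into the box; stop at 1.1. Smooth steel plate 83 (x) x 136 (y) x 3 mm, fills the opening, hinged on its +x side (x 42 mm), free edge at x -42 swings down. A light spring shuts it: 2 to 5 N at its middle; the tablet's weight does not open it. Pressed 35 mm down near its middle it is at about 0.7 to 0.9; a tablet slides off
- flap_mid (a point): middle of the flap's upper face, 42 mm from the hinge; it moves with the flap
- tablet: polished flat jade tablet, grey-green, rounded corners, 55 (x) x 45 (y) x 6 mm, about 35 g; origin: centre of its underside, z up. Starts flat on the ledge between the rails, its y within 0.25 rad of the box's y, its centre 30 to 42 mm before the opening's edge
- torch: black pocket torch lying in front of the box, 28 x 106 x 28 mm, long in its y; origin under its centre; bystander
- loupe: small folding loupe in front of the box, 24 x 36 x 16 mm; origin under its centre; bystander
- stamp: brown turned rubber stamp standing behind the box, 27 mm wide, 63 mm high; origin: centre of its foot; bystander
- ink_tin: round red ink pad tin behind the box, 60 mm wide, 20 mm high; origin: centre of its underside; bystander
Mind the look-alikes: they are no part of the job. What is shaped like the tablet but blue or purple is not meant.

How it is judged:
On the way, in this order (a step that is already met when the one before it is completed fails the run):
1. the flap is pressed open while the tablet is still wholly or nearly on the ledge (value of joint flap above 0.45 rad and y of tablet in the frame of entry below -0.024 m), for 0.1 s.
2. with the flap still held open, a finger pushes the tablet, still level with the ledge, out over the edge of the opening (value of joint flap above 0.45 rad and contact force between the fingers and tablet above 0.02 N and y of tablet in the frame of entry between -0.014 and 0.008 m and z of tablet in the frame of entry above -0.008 m), for 0.04 s.
At the end, for the whole second after the job is handed in: the tablet lies at rest inside the lock box (its centre within the walls and more than 36 mm below the top), and the flap is shut again (within 0.06 rad) (z of tablet in the frame of lockbox below 0.06 m and x of tablet in the frame of lockbox between -0.073 and 0.073 m and y of tablet in the frame of lockbox between -0.132 and 0.132 m and linear speed of tablet below 0.02 m/s and value of joint flap below 0.06 rad); the robot touches nothing.
It fails at once if the tablet is lifted more than 15 mm off the ledge (z of tablet in the frame of entry above 0.015 m).
It fails at once if the tablet is squeezed or pressed with more than 15 N (contact force between the fingers and tablet above 15 N).
It fails at once if torch, loupe, stamp or ink tin is moved by more than 15 mm (distance of any of torch, loupe, stamp, ink_tin from where it was at the start of the episode above 0.015 m).
It also fails if it takes over 32 s, if anything falls off the work surface, if the arm or the gripper's body presses on something with over 40 N, if the wrist force passes 120 N, or if a joint passes its speed limit or range.

ROBOT

A 7-joint arm with a two-finger parallel gripper is mounted at the origin on a cart in front of the work surface, level with it; the furniture and walls round the work are solid. World frame = base frame: x ahead of the robot, y to its left, z up, the work surface at z = 0. Lengths are in m, angles in rad, forces in N, time in s.
With the tool pointing down it reaches from about 0.35 to 0.9 m from the base axis. Payload 8.1 kg.
Tool frame: the origin (TCP) lies midway between the tips of the shut fingers; the grasp point (between the pads) lies 19 mm behind it; z points along the fingers, y is the line along which they close (so a half turn about z gives the same grasp; the last joint's range is limited). The gripper opens to 92 mm and grips with 3 to 60 N. Pads are 19 mm wide; open, the fingers measure 130 mm over their backs; the gripper's body (75 mm by 190 mm) begins 47 mm behind the grasp point.
Start: joints at [1.215, 0.434, 0.025, 1.573, -0.012, 1.134, -0.075], TCP at [0.156, -0.605, 0.227] pointing down, gripper open.
Joint ranges: [-2.62, 2.62], [-0.44, 2.09], [-1.27, 1.32], [0.08, 2.57], [-1.32, 4.46], [0.12, 2], [-2.74, 2.74]. Speed limits (rad/s): [2.22, 2.22, 3.01, 3.01, 3.14, 3.14, 3.14].

INTERFACE

Orientations are given as a rotation vector (axis times angle).
In Python, from cell import arm gives the robot as it stands.
- The arm moves only by the tool carry_out, never from a script. Its arguments are lists of equal length, an entry for each row: "claw": the finger opening in cm, from 0 to 9.18; "delta_pos": the shift along the tool's x, y, z in cm, a list of three; "angular": the turn, a rotation vector about the tool's x, y, z in rad, a list of three. In form: {"claw": [claw, ...], "delta_pos": [[dx, dy, dz], ...], "angular": [[ax, ay, az], ...]}. A call has 1 to 20 rows; each row shifts and turns the commanded pose from where the row before left it, along the tool's axes as they then stand; what a row does not reach is not made up. A row lasts 1/10 s, in which the tool goes at most 50 mm and 8.59 degrees, less where a joint would pass 70% of its speed; a pose out of reach is approached as far as the arm can. A call with a gripper value outside its range is refused whole. The fingers move at their own pace and stop on an object; "force" is the grip in N (left out, the last holds). Time passes only in rows, so rows that do not move let the fingers close. It gives the time, the measured TCP pose, the force, the opening and the grip force at its end, in the units of the state.
- arm.observe(): the state, without advancing time (a new reading comes with each control period).
- arm.get_image(name): name is "scene" or "top" or "wrist"; returns a dict with "frame" (480x640x3 uint8, red, green, blue), "mtx" (3x3 intrinsics, pixels), "T" (4x4, takes a point from camera to world coordinates). Camera axes: x right, y down, z forward; pixel columns grow to the right and rows downward; lengths in m; the calibration is good to about 2 mm. A picture is of the moment at which its call begins. There is no depth.
- arm.sign_off(): hands the job in; it is judged then, once.
Trained networks look in a picture, given as the dict that the camera call returned (one of the last four; its "shot" number tells which), for a name from the list of things; names that differ only in an ending like _2 or _b are one class to them, and where a whole thing is asked for, a point or a joint stands for the part that bears it (a point fixed in the world has none). Each returns a list of dicts, best first, with "conf" (0 to 1); they miss things now and then, are a little off and sometimes report something else, mostly with a low value. They report only what shows in the picture. A call takes as long as a camera call. They do not tell look-alikes from the thing itself.
- arm.look_for(label, picture): "centre" ([column, row] as shares, 0 to 1, of the picture: columns of its width, rows of its height, amid what is visible of it).
- arm.trace(label, picture): "region" (480x640 bool, what is visible of it) and "centre" ([column, row] as shares, 0 to 1, of the picture: columns of its width, rows of its height, amid what is visible of it).
- arm.place_of(label, picture): "centre" ([column, row] as shares, 0 to 1, of the picture: columns of its width, rows of its height: a listed point, or the origin of a listed thing).
The state is a dict: "clock": time; "joints": joint angles; "dq": joint speeds; "joint_efforts": joint torques, N m; "position": TCP position; "ee_rot": TCP orientation; "force": force on the tool from outside, world axes, zero at the start; "ft_torque": the same for the moment, N m; "width": opening from 0.0 (shut) to 1.0 (fully open); "gripper_force": force on a finger pad.
Only numpy, scipy, OpenCV 4.12 (cv2) and the standard library are available. Lean on these libraries where they do the work, as an engineer would, in place of code of your own. Each camera call takes 0.05 s, during which the arm holds its last target. There are 200 camera calls.

## Working session

There is one attempt and no reset: what is moved stays moved. The work goes in short steps, Python scripts to look and compute and a tool call to move; the robot and the scene stay as the last step left them, time stands still between calls to the robot, and variables do not carry over. Pictures are saved under pics/ and viewed, at most 10 in all, crops included, and the job is handed in when it is done.

Besides the shell and the picture viewer there is one more tool, called by a JSON object that holds its "api" and its "payload". carry_out: Moves the arm, as the interface text tells. Its arguments: {"type":"object","properties":{"claw":{"type":"array","items":{"type":"number"}},"delta_pos":{"type":"array","items":{"type":"array","items":{"type":"number"}}},"angular":{"type":"array","items":{"type":"array","items":{"type":"number"}}},"force":{"type":"number"}},"required":["claw","delta_pos","angular"]}

```bash
mkdir -p pics; ls; python3 - <<'E'
from cell import arm
import cv2,numpy as np
for n in ("top","scene"):
    p=arm.get_image(n); cv2.imwrite(f"pics/{n}0.png",p["frame"][:,:,::-1])
    np.savez(f"{n}0.npz",f=p["frame"],K=p["mtx"],T=p["T"])
    print(n,p["mtx"].round(1).tolist(),p["T"].round(3).tolist())
    for l in ("lockbox","entry","flap_mid","tablet","torch","loupe","stamp","ink_tin"):
        print(l,[(round(d["conf"],2),(np.array(d["centre"])*[640,480]).round(1).tolist()) for d in arm.place_of(l,p)][:4])
s=arm.observe();print(s)
E
```

```text
pics
top [[621.8, 0.0, 314.1], [0.0, 621.8, 235.9], [0.0, 0.0, 1.0]] [[0.017, -0.997, 0.074, 0.49], [-1.0, -0.019, -0.023, -0.015], [0.025, -0.074, -0.997, 1.081], [0.0, 0.0, 0.0, 1.0]]
lockbox [(0.8, [304.6, 259.3]), (0.36, [279.6, 249.0])]
entry [(0.86, [326.3, 259.7])]
flap_mid []
tablet [(0.95, [429.9, 241.3]), (0.94, [430.1, 177.0]), (0.87, [340.7, 261.0])]
torch [(0.66, [262.4, 323.8]), (0.44, [306.5, 259.3])]
loupe [(0.85, [327.9, 335.0])]
stamp [(0.79, [302.3, 185.1])]
ink_tin [(0.59, [265.7, 180.1])]
scene [[551.7, 0.0, 321.4], [0.0, 551.7, 239.5], [0.0, 0.0, 1.0]] [[-0.71, -0.529, 0.464, 0.031], [-0.704, 0.528, -0.475, 0.513], [0.006, -0.664, -0.747, 0.923], [0.0, 0.0, 0.0, 1.0]]
lockbox [(0.91, [327.3, 267.7])]
entry [(0.59, [343.9, 238.3])]
flap_mid [(0.83, [313.9, 249.7])]
tablet [(0.78, [350.5, 227.0]), (0.76, [349.2, 186.3]), (0.72, [376.6, 210.2])]
torch [(0.95, [345.5, 323.5]), (0.19, [344.6, 238.0])]
loupe [(0.68, [328.1, 270.7]), (0.45, [395.6, 296.9])]
stamp [(0.44, [286.4, 237.4])]
ink_tin [(0.45, [262.4, 257.2]), (0.16, [315.1, 246.8])]
{'clock': 0.9, 'joints': array([ 1.21538079,  0.43449925,  0.02502592,  1.57320436, -0.01159359,
        1.13401475, -0.07509996]), 'dq': array([ 0.00259235,  0.00081484,  0.00138121, -0.00036241,  0.00021392,
        0.00039485,  0.00017043]), 'joint_efforts': array([-3.45224398e-04, -6.67646241e+01,  9.83560346e-01, -3.14807439e+01,
       -6.07053051e-02,  3.22460127e-02, -6.84105828e-06]), 'position': array([ 0.15629028, -0.60514993,  0.22674092]), 'ee_rot': array([ 3.11652244e+00,  3.95897112e-01, -3.79511282e-05]), 'force': array([0.40300879, 0.24004501, 0.52681573]), 'ft_torque': array([ 0.03450673, -0.01945835,  0.01217417]), 'gripper_force': 0.0, 'width': 1.004201381022158}
```

```bash
python3 - <<'E'
import cv2,numpy as np
a=cv2.imread("pics/top0.png")[140:360,210:480]
cv2.imwrite("pics/c1.png",cv2.resize(a,None,fx=2.7,fy=2.7,interpolation=cv2.INTER_CUBIC))
E
```

```text
(no output)
```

View pics/c1.png

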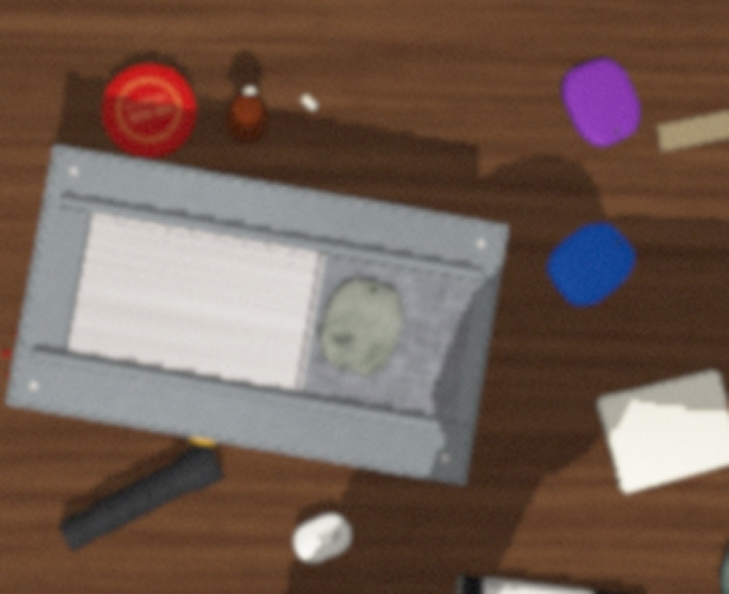

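View pics/scene0.png

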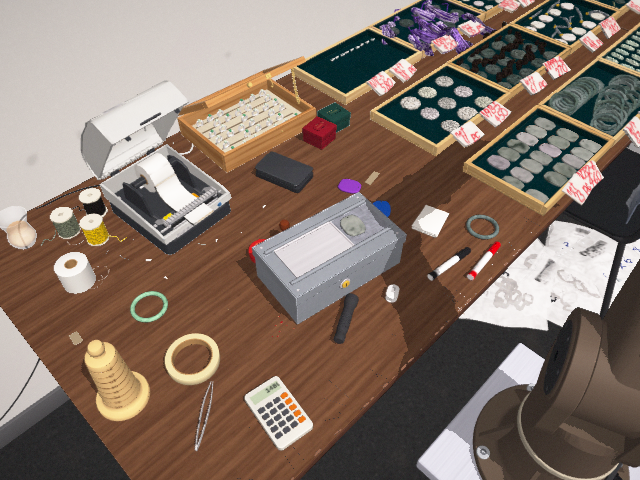

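The green-grey tablet on the ledge is at about (343,260). The blue one at (430,241) and the purple one at (430,177) are the look-alikes, lying on the table. The grey-green one on the felt ledge fits the description, and the crop confirms it. The box-top corners in the crop are (54,146), (508,227), (466,484) and (8,404).

```bash
cat > h.py <<'E'
import numpy as np,cv2
from scipy.spatial.transform import Rotation as R
from scipy.optimize import least_squares
def ray(px,K,T,z):
    px=np.atleast_2d(px); d=np.c_[(px-K[[0,1],[2,2]])/K[[0,1],[0,1]],np.ones(len(px))]@T[:3,:3].T
    o=T[:3,3]; return o+d*((z-o[2])/d[:,2])[:,None]
E
python3 - <<'E'
from h import *
d=np.load("top0.npz");f,K,T=d["f"],d["K"],d["T"]
c=np.array([[54,146],[508,227],[466,484],[8,404]])/2.7+[210,140]-.3
w=ray(c,K,T,.096)[:,:2]
m=np.array([[75,134],[75,-134],[-75,-134],[-75,134]])/1e3
tr=lambda p,m:m@np.array([[np.cos(p[2]),np.sin(p[2])],[-np.sin(p[2]),np.cos(p[2])]])+p[:2]
s=least_squares(lambda p:(tr(p,m)-w).ravel(),[.5,0,0]);p=s.x
print("sides",np.linalg.norm(np.roll(w,-1,0)-w,axis=1),"box",p,"res mm",s.fun*1e3)
inv=lambda q:(q-p[:2])@np.array([[np.cos(p[2]),-np.sin(p[2])],[np.sin(p[2]),np.cos(p[2])]])
def bx(px,z): return inv(ray(px,K,T,z)[:,:2])*1e3
fl=np.array([[92,212],[320,250],[300,388],[70,350]])/2.7+[210,140]-.3
print("flap corners",bx(fl,.096).round(1).tolist())
print("entry net",bx([326.3,259.7],.096),"tablet net",bx([340.7,261],.096))
hsv=cv2.cvtColor(f,cv2.COLOR_RGB2HSV)
b=f.astype(int);g=((b[...,1]-b[...,2])>3).astype(np.uint8); M=np.zeros_like(g);M[235:285,322:368]=g[235:285,322:368]
n,l,st,ce=cv2.connectedComponentsWithStats(M);k=1+st[1:,4].argmax();print(st[k],ce[k])
ct=cv2.findContours((l==k).astype(np.uint8),0,2)[0];ct=max(ct,key=len)[:,0].astype(float)
q=bx(ct,.101);print("tab ext",q.min(0),q.max(0));print(cv2.minAreaRect(q.astype(np.float32)))
print("tab centroid box",bx(ce[k],.101))
np.save("box.npy",p)
# scene camera check
d=np.load("scene0.npz")
K,T=d["K"],d["T"]
print("scene: entry",bx([343.9,238.3],.096),"flapmid",bx([313.9,249.7],.096),"tab",bx([350.5,227],.096))
E
```

```text
sides [0.27221533 0.15307537 0.27118434 0.15358372] box [ 0.53053082 -0.02561613 -0.15555865] res mm [-2.32696593 -2.10054863 -1.06189095  1.96719728  1.99822406  1.63064915
  1.39063282 -1.4972978 ]
flap corners [[42.4, 107.4], [43.6, -28.5], [-38.3, -30.8], [-39.5, 105.5]]
entry net [[  0.1368787  -32.94915726]] tablet net [[  2.04658945 -55.80832954]]
[328 243  31  36 851] [343.29259694 260.41833137]
tab ext [-23.92872646 -81.91707059] [ 30.77149821 -36.02044658]
((3.7148075103759766, -59.53301239013672), (44.41218566894531, 54.46728515625), 81.34394073486328)
tab centroid box [[  3.43461554 -59.38478445]]
scene: entry [[-12.08451466 -23.40498581]] flapmid [[-1.05447833 42.9775142 ]] tab [[  4.44462188 -53.38960732]]
```

```bash
cat >> h.py <<'E'
def target(x,y,z,a=.32):  # TCP in box coords mm (z above top), tilt a
    p=np.load("box.npy"); B=R.from_euler("z",p[2]).as_matrix(); bx,by,bz=B.T
    pos=np.array([p[0],p[1],.096])+B@(np.array([x,y,z])/1e3)
    yt=-np.cos(a)*by+np.sin(a)*bz; zt=-np.sin(a)*by-np.cos(a)*bz
    return pos,R.from_matrix(np.c_[bx,yt,zt])
def delta(s,pos,Rt):
    R0=R.from_rotvec(s["ee_rot"]); w=(R0.inv()*Rt).as_rotvec()
    return "turn",w.round(4),"shift cm after turn",(Rt.inv().apply(pos-s["position"])*100).round(3)
def boxpos(s):
    p=np.load("box.npy");return (R.from_euler("z",-p[2]).apply(s["position"]-[p[0],p[1],.096])*1e3).round(1)
E
python3 - <<'E'
from h import *
from cell import arm
p=np.load("box.npy")
if p[0]<.531: p[:2]+=[.0012,-.0003]; np.save("box.npy",p)
s=arm.observe();P,Q=target(2,-44,48);print(P,delta(s,P,Q))
E
```

```text
[ 0.52688966 -0.0696947   0.144     ] ('turn', array([-0.3155, -0.0653,  0.4048]), 'shift cm after turn', array([ 28.317, -58.267, -10.592]))
```

{"api": "carry_out", "payload": {"claw": [9.18, 9.18, 9.18, 9.18, 9.18, 9.18, 9.18, 9.18, 9.18, 9.18, 9.18, 9.18, 9.18, 9.18, 9.18, 9.18, 9.18, 9.18, 9.18, 9.18], "delta_pos": [[0, 0, 0], [0, 0, 0], [0, 0, 0], [0, 0, 0], [0, 0, 0], [1.89, -3.88, -0.7], [1.89, -3.88, -0.7], [1.89, -3.88, -0.7], [1.89, -3.88, -0.7], [1.89, -3.88, -0.7], [1.89, -3.88, -0.7], [1.89, -3.88, -0.7], [1.89, -3.88, -0.7], [1.89, -3.88, -0.7], [1.89, -3.88, -0.7], [1.89, -3.88, -0.7], [1.89, -3.88, -0.7], [1.89, -3.88, -0.7], [1.89, -3.88, -0.7], [1.89, -3.88, -0.7]], "angular": [[-0.0631, -0.0131, 0.081], [-0.0631, -0.0131, 0.081], [-0.0631, -0.0131, 0.081], [-0.0631, -0.0131, 0.081], [-0.0631, -0.0131, 0.081], [0, 0, 0], [0, 0, 0], [0, 0, 0], [0, 0, 0], [0, 0, 0], [0, 0, 0], [0, 0, 0], [0, 0, 0], [0, 0, 0], [0, 0, 0], [0, 0, 0], [0, 0, 0], [0, 0, 0], [0, 0, 0], [0, 0, 0]]}}

```text
clock: 2.9
position: [0.5282, -0.0691, 0.1432]
ee_rot: [2.814, -0.22, -0.035]
force: [0.8, -0.4, 0.3]
width: 1.0
gripper_force: 0.0
```

```bash
python3 - <<'E'
from h import *
from cell import arm
s=arm.observe();P,Q=target(2,-44,48);print(s["clock"],s["force"],s["width"],boxpos(s),delta(s,P,Q))
im=[arm.get_image(n)["frame"] for n in ("wrist","scene")]
a=im[1][140:340,220:440]
cv2.imwrite("pics/w1.png",np.hstack([cv2.resize(im[0],(400,300)),cv2.resize(a,(400,300))])[...,::-1])
E
```

```text
2.9 [ 0.80638617 -0.35373579  0.34598443] 0.9996511729278645 [  3.2 -43.2  47.2] ('turn', array([-0.0001, -0.0002, -0.0004]), 'shift cm after turn', array([-0.121,  0.097, -0.052]))
```

View pics/w1.png

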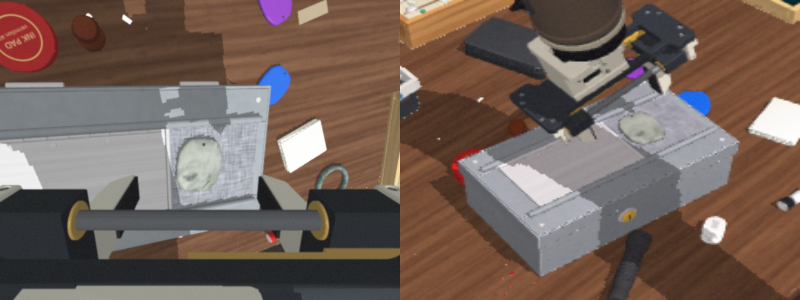

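The wrist view (left half) shows the tablet near (200,163), the opening edge near (167,170) and both fingers. I'll overlay the fitted model to check the fit.

```bash
python3 - <<'E'
from h import *
from cell import arm
q=arm.get_image("wrist");K,T=q["mtx"],q["T"];f=q["frame"][...,::-1].copy()
np.savez("w1.npz",f=q["frame"],K=K,T=T)
s=arm.observe()
p=np.load("box.npy");B=R.from_euler("z",p[2]).as_matrix()
def pr(w):
    c=(w-T[:3,3])@T[:3,:3]; return (c[:,:2]/c[:,2:]*K[[0,1],[0,1]]+K[[0,1],[2,2]])
def poly(m,col): cv2.polylines(f,[np.round(pr(np.array([p[0],p[1],.096])+np.array(m)/1e3@B.T)*8).astype(int)],True,col,1,cv2.LINE_AA,3)
rect=lambda x0,x1,y0,y1,z=0:[[x0,y0,z],[x1,y0,z],[x1,y1,z],[x0,y1,z]]
poly(rect(-75,75,-134,134),(0,0,255));poly(rect(-42,42,-30,108),(0,255,0))
c,sn=np.cos(-.15),np.sin(-.15)
poly([[2.5+c*x-sn*y,-60+sn*x+c*y,6] for x,y,_ in rect(-27.5,27.5,-22.5,22.5)],(255,0,255))
Q=R.from_rotvec(s["ee_rot"])
for y in(-65,-46,46,65):
    for x in(-9.5,9.5):
        u=pr(s["position"][None]+Q.apply([[x/1e3,y/1e3,0]]))[0]; cv2.circle(f,tuple(int(v) for v in u),3,(0,255,255),-1)
cv2.imwrite("pics/w2.png",cv2.resize(f,(800,600)))
E
```

```text
(no output)
```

View pics/w2.png

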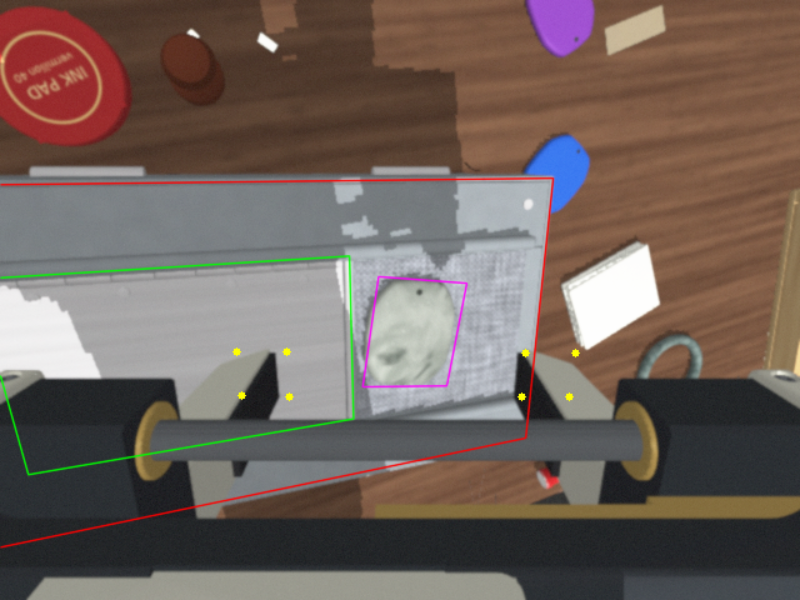

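{"api": "carry_out", "payload": {"claw": [9.18, 9.18, 9.18, 9.18, 9.18, 9.18, 9.18], "delta_pos": [[-0.12, -0.15, 0.76], [0, -0.25, 0.76], [0, -0.25, 0.76], [0, -0.25, 0.76], [0, -0.25, 0.76], [0, -0.25, 0.76], [0, 0, 0]], "angular": [[0, 0, 0], [0, 0, 0], [0, 0, 0], [0, 0, 0], [0, 0, 0], [0, 0, 0], [0, 0, 0]]}}

```text
clock: 3.75
position: [0.5252, -0.0717, 0.0945]
ee_rot: [2.813, -0.219, -0.038]
force: [-0.8, 0.8, 0.9]
width: 0.998
gripper_force: 0.8
```

```bash
python3 - <<'E'
from h import *
from cell import arm
s=arm.observe();P,Q=target(2,-44,-10);print(s["clock"],s["force"],boxpos(s),delta(s,P,Q))
q=arm.get_image("wrist");im=[q["frame"],arm.get_image("scene")["frame"]]
a=im[1][160:310,250:410]
cv2.imwrite("pics/w3.png",np.hstack([cv2.resize(im[0],(400,400)),cv2.resize(a,(400,400))])[...,::-1])
E
```

```text
3.75 [-0.80843239  0.75669173  0.9241286 ] [  0.6 -46.3  -1.5] ('turn', array([0.0005, 0.0018, 0.0003]), 'shift cm after turn', array([ 0.14 , -0.482,  0.732]))
```

View pics/w3.png

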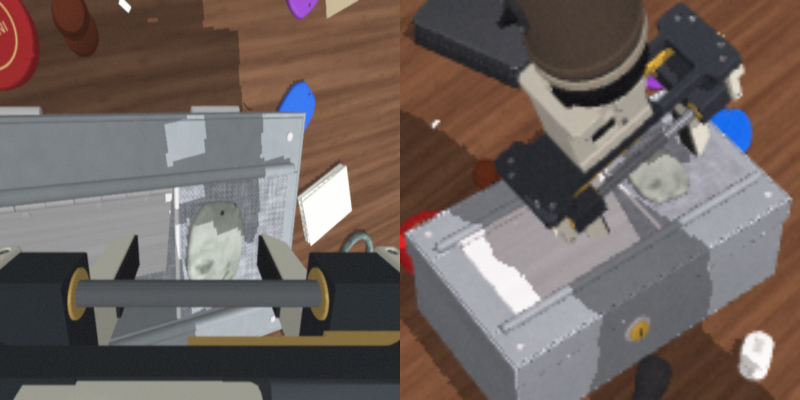

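The flap is starting to open, the tablet hasn't moved, and finger B is behind it. I'll keep lowering slowly.

{"api": "carry_out", "payload": {"claw": [9.18, 9.18, 9.18, 9.18, 9.18], "delta_pos": [[0.1, -0.06, 0.19], [0, -0.06, 0.19], [0, -0.06, 0.19], [0, -0.06, 0.19], [0, 0, 0]], "angular": [[0, 0, 0], [0, 0, 0], [0, 0, 0], [0, 0, 0], [0, 0, 0]]}}

```text
clock: 4.35
position: [0.5268, -0.0718, 0.0874]
ee_rot: [2.814, -0.22, -0.036]
force: [-1.0, 0.8, 1.8]
width: 1.0
gripper_force: 0.9
```

{"api": "carry_out", "payload": {"claw": [9.18, 9.18, 9.18], "delta_pos": [[0, -0.05, 0.14], [0, -0.03, 0.1], [0, 0, 0]], "angular": [[0, 0, 0], [0, 0, 0], [0, 0, 0]]}}

```text
clock: 4.65
position: [0.5268, -0.0718, 0.0849]
ee_rot: [2.814, -0.22, -0.036]
force: [-0.6, 0.6, 1.7]
width: 1.001
gripper_force: 0.9
```

```bash
python3 - <<'E'
from h import *
from cell import arm
s=arm.observe();P,Q=target(2,-44,-12);print(s["clock"],s["force"],s["ft_torque"],s["gripper_force"],boxpos(s),delta(s,P,Q))
q=arm.get_image("wrist");im=[q["frame"],arm.get_image("scene")["frame"]]
a=im[1][160:310,250:410]
cv2.imwrite("pics/w4.png",np.hstack([cv2.resize(im[0],(400,400)),cv2.resize(a,(400,400))])[...,::-1])
E
```

```text
4.65 [-0.58467845  0.61899574  1.68154926] [ 0.39583241  0.13039443 -0.03538677] 0.9148899000138044 [  2.2 -46.1 -11.1] ('turn', array([ 0.    ,  0.0003, -0.0001]), 'shift cm after turn', array([-0.022, -0.233,  0.022]))
```

View pics/w4.png

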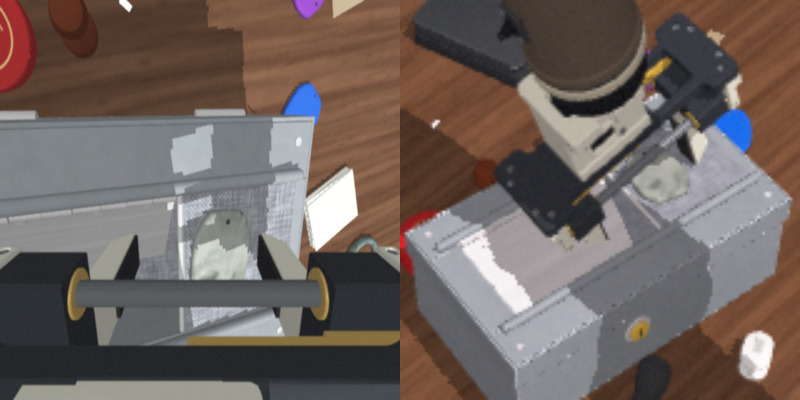

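{"api": "carry_out", "payload": {"claw": [9.18, 9.18, 9.18], "delta_pos": [[0, -0.03, 0.09], [0, -0.02, 0.07], [0, 0, 0]], "angular": [[0, 0, 0], [0, 0, 0], [0, 0, 0]]}}

```text
clock: 5.05
position: [0.5268, -0.0719, 0.0833]
ee_rot: [2.814, -0.22, -0.036]
force: [0.2, -0.1, 2.0]
width: 0.998
gripper_force: 0.9
```

{"api": "carry_out", "payload": {"claw": [9.18, 9.18], "delta_pos": [[0, -0.03, 0.09], [0, 0, 0]], "angular": [[0, 0, 0], [0, 0, 0]]}}

```text
clock: 5.25
position: [0.5268, -0.0719, 0.0824]
ee_rot: [2.814, -0.22, -0.036]
force: [-1.1, 0.8, 0.9]
width: 0.998
gripper_force: 0.9
```

{"api": "carry_out", "payload": {"claw": [9.18, 9.18, 9.18, 9.18, 9.18, 9.18], "delta_pos": [[0, -0.38, -0.126], [0, -0.38, -0.126], [0, -0.38, -0.126], [0, -0.38, -0.126], [0, -0.38, -0.126], [0, 0, 0]], "angular": [[0, 0, 0], [0, 0, 0], [0, 0, 0], [0, 0, 0], [0, 0, 0], [0, 0, 0]]}}

```text
clock: 5.85
position: [0.5301, -0.0511, 0.0824]
ee_rot: [2.814, -0.218, -0.035]
force: [-1.0, 0.1, 0.9]
width: 1.002
gripper_force: 0.9
```

```bash
python3 - <<'E'
from h import *
from cell import arm
s=arm.observe();print(s["clock"],s["force"],s["gripper_force"],boxpos(s))
q=arm.get_image("wrist");im=[q["frame"],arm.get_image("scene")["frame"]]
a=im[1][160:310,250:410]
cv2.imwrite("pics/w5.png",np.hstack([cv2.resize(im[0],(400,400)),cv2.resize(a,(400,400))])[...,::-1])
E
```

```text
5.85 [-1.02512159  0.09623159  0.87972221] 0.9149061050266027 [  2.3 -25.2 -13.6]
```

View pics/w5.png

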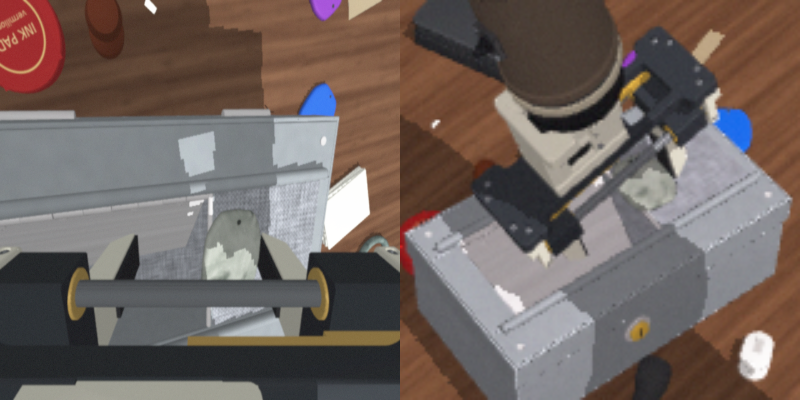

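The tablet is moving with finger B and its leading edge is over the opening. I'll continue.

{"api": "carry_out", "payload": {"claw": [9.18, 9.18, 9.18, 9.18, 9.18, 9.18, 9.18, 9.18, 9.18, 9.18, 9.18, 9.18], "delta_pos": [[0, -0.28, -0.094], [0, -0.28, -0.094], [0, -0.28, -0.094], [0, -0.28, -0.094], [0, -0.28, -0.094], [0, -0.28, -0.094], [0, -0.38, -0.126], [0, -0.38, -0.126], [0, -0.38, -0.126], [0, -0.38, -0.126], [0, -0.38, -0.126], [0, 0, 0]], "angular": [[0, 0, 0], [0, 0, 0], [0, 0, 0], [0, 0, 0], [0, 0, 0], [0, 0, 0], [0, 0, 0], [0, 0, 0], [0, 0, 0], [0, 0, 0], [0, 0, 0], [0, 0, 0]]}}

```text
clock: 7.15
position: [0.536, -0.0137, 0.0825]
ee_rot: [2.815, -0.218, -0.035]
force: [-1.3, 0.3, 0.7]
width: 1.001
gripper_force: 0.9
```

```bash
python3 - <<'E'
from h import *
from cell import arm
s=arm.observe();print(s["clock"],s["force"],s["gripper_force"],boxpos(s))
q=arm.get_image("wrist");im=[q["frame"],arm.get_image("scene")["frame"]]
a=im[1][160:310,250:410]
cv2.imwrite("pics/w6.png",np.hstack([cv2.resize(im[0],(400,400)),cv2.resize(a,(400,400))])[...,::-1])
E
```

```text
7.15 [-1.34802284  0.30405542  0.68447873] 0.914786565117538 [  2.4  12.7 -13.5]
```

View pics/w6.png

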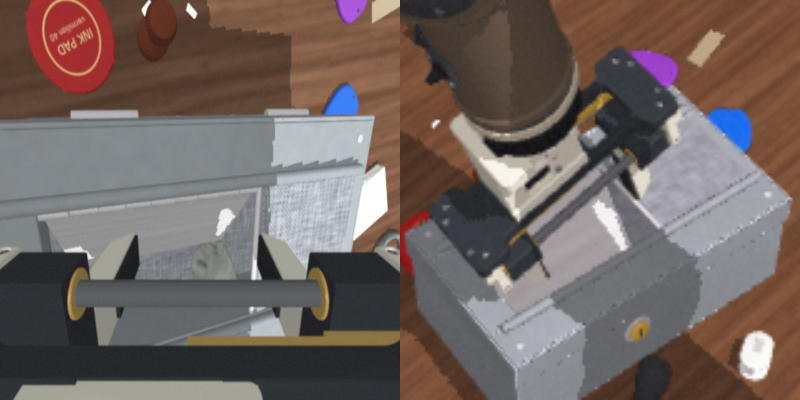

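```bash
python3 - <<'E'
from h import *
from cell import arm
q=arm.get_image("wrist");f=q["frame"];np.savez("w7.npz",f=f,K=q["mtx"],T=q["T"])
r=arm.trace("tablet",q);print([(d["conf"],np.multiply(d["centre"],[640,480]),d["region"].sum()) for d in r])
cv2.imwrite("pics/w7.png",cv2.resize(f[210:420,140:460],None,fx=2.5,fy=2.5,interpolation=cv2.INTER_CUBIC)[...,::-1])
p=np.load("box.npy")
for z in (.103,.06,.03,.013): print(z,(R.from_euler("z",-p[2]).apply(ray([338,316],q["mtx"],q["T"],z)-[p[0],p[1],0])*1e3).round(0))
E
```

```text
[(0.87, array([546.624, 124.176]), np.int64(1359)), (0.82, array([560.896,   9.216]), np.int64(1024)), (0.76, array([345.28 , 315.792]), np.int64(1932))]
0.103 [[  4.  10. 103.]]
0.06 [[-23.  -8.  60.]]
0.03 [[-42. -20.  30.]]
0.013 [[-52. -27.  13.]]
```

View pics/w7.png

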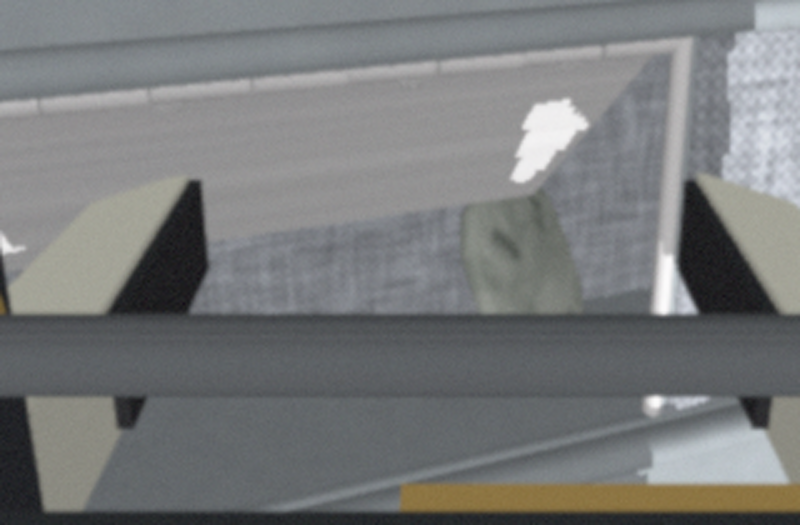

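The flap's lower edge hides part of the tablet, so it has dropped past the flap onto the box floor. I'll draw the hand up.

{"api": "carry_out", "payload": {"claw": [9.18, 9.18, 9.18, 9.18, 9.18, 9.18, 9.18, 9.18, 9.18, 9.18, 9.18, 9.18, 9.18], "delta_pos": [[0, 0.16, -0.47], [0, 0.25, -0.76], [0, 0.25, -0.76], [0, 0.31, -0.95], [0, 0.31, -0.95], [0, 0.31, -0.95], [0, 0.62, -1.9], [0, 0.62, -1.9], [0, 0.62, -1.9], [0, 0.62, -1.9], [0, 0, 0], [0, 0, 0], [0, 0, 0]], "angular": [[0, 0, 0], [0, 0, 0], [0, 0, 0], [0, 0, 0], [0, 0, 0], [0, 0, 0], [0, 0, 0], [0, 0, 0], [0, 0, 0], [0, 0, 0], [0, 0, 0], [0, 0, 0], [0, 0, 0]]}}

```text
clock: 8.65
position: [0.5354, -0.0145, 0.2128]
ee_rot: [2.813, -0.219, -0.037]
force: [0.4, -0.1, 0.1]
width: 0.998
gripper_force: 0.0
```

```bash
python3 - <<'E'
from h import *
from cell import arm
s=arm.observe();print(s["clock"],s["force"],boxpos(s))
im=[arm.get_image(n)["frame"] for n in("wrist","scene")]
a=im[1][160:340,230:430]
cv2.imwrite("pics/w8.png",np.hstack([cv2.resize(im[0],(400,400)),cv2.resize(a,(400,400))])[...,::-1])
E
```

```text
8.65 [ 0.44941327 -0.09339751  0.14398347] [  1.9  11.9 116.8]
```

View pics/w8.png

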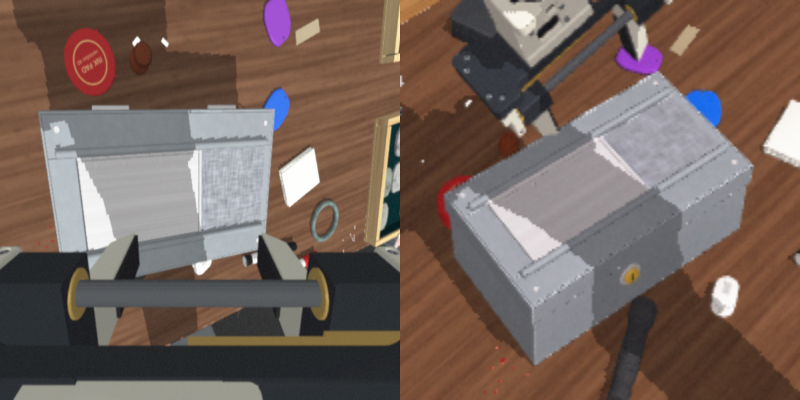

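The flap is shut and level, the ledge is empty, the bystanders are where they were, and the hand is clear.

```bash
python3 -c "
from cell import arm
print(arm.sign_off())"
```

```text
the job is handed in; nothing more can be done
None
```

I pushed the jade tablet off the ledge and into the lock box while the other finger held the flap open. The flap then sprang shut, the torch, loupe, stamp and ink tin look undisturbed, and the job is handed in; no verdict came back.

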